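Slide the lidded sample cup through the gate of the sample bay

ROBOT

A 7-joint arm with a two-finger parallel gripper is mounted at the origin on a cart in front of the work surface, level with it; the furniture and walls round the work are solid. World frame = base frame: x ahead of the robot, y to its left, z up, the work surface at z = 0. Lengths are in m, angles in rad, forces in N, time in s.
With the tool pointing down it reaches from about 0.35 to 0.9 m from the base axis. Payload 8.1 kg.
Tool frame: the origin (TCP) lies at the centre of the arm's flange, where the gripper is bolted on; the fingertips stand 178 mm ahead of it and the grasp point (between the pads) lies 159 mm ahead of it; z points along the fingers, y is the direction in which the jaws open and shut (so a half turn about z gives the same grasp; the last joint's range is limited). The gripper opens to 92 mm and grips with 3 to 60 N. Pads are 19 mm wide; open, the fingers measure 130 mm over their backs; the gripper's body (75 mm by 190 mm) begins 47 mm behind the grasp point.
Start: joints at [1.047, 0.434, 0.025, 1.573, -0.012, 1.134, -0.075], TCP at [0.255, -0.57, 0.405] pointing down, gripper open.
Joint ranges: [-2.62, 2.62], [-0.44, 2.09], [-1.27, 1.32], [0.08, 2.57], [-1.32, 4.46], [0.12, 2], [-2.74, 2.74]. Speed limits (rad/s): [2.22, 2.22, 3.01, 3.01, 3.14, 3.14, 3.14].

INTERFACE

Orientations are given as a rotation vector (axis times angle).
In Python, from cell import arm, get_image, camera_model gives the robot as it stands. The module is installed in compiled form; this text tells all that it offers.
- The arm moves only by the shell command python3 -m pendant 'ROWS' [FORCE]. ROWS is JSON, a list that holds one entry, the list of rows, each a list of 7 numbers: the shift along the tool's x, y, z in mm, then the turn, a rotation vector about the tool's x, y, z in rad, then the closure, from -1 (fully open) to 1 (shut). In form: [[[x, y, z, rx, ry, rz, hand], ...]]. A call has 1 to 20 rows; each row is the pose to reach, as a shift and turn from the pose commanded when the call began, along the tool's axes at that moment; what a row does not reach only later rows make up. A row lasts 1/8 s, in which the tool goes at most 62.5 mm and 10.7 degrees, less where a joint would pass 70% of its speed; a pose out of reach is approached as far as the arm can. A call with a gripper value outside its range is refused whole. The fingers move at their own pace and stop on an object; FORCE is the grip in N (left out, the last holds). Time passes only in rows, so rows that repeat a pose let the fingers close. It gives the time, the measured TCP pose, the force and the opening at its end, in the units of the state.
- arm.observe(): the state, without advancing time (a new reading comes with each control period).
- get_image(name): name is "scene" or "top" or "wrist"; returns the picture (420x560x3 uint8, red, green, blue); there is no depth.
- camera_model(name): a dict with "fx", "fy", "cx", "cy" (pixels), "position" and "orientation" of the camera in the world; the wrist camera has in their place "T_tool_cam" (4x4, takes a point from camera to tool coordinates, whose origin is the TCP and whose axes are the flange's). Camera axes: x right, y down, z forward; pixel columns grow to the right and rows downward; lengths in m; the calibration is good to about 2 mm. A picture is of the moment at which its call begins: read the wrist's pose just before it. camera_model takes no time and is no camera call.
- arm.sign_off(): hands the job in, once; it reports no verdict.
The state is a dict: "clock": time; "joints": joint angles; "dq": joint speeds; "joint_efforts": joint torques, N m; "position": TCP position; "ee_rot": TCP orientation; "force": force on the tool from outside, world axes, zero at the start; "ft_torque": the same for the moment, N m; "width": opening from 0.0 (shut) to 1.0 (fully open).
Only numpy, scipy, OpenCV 4.12 (cv2) and the standard library are available. Lean on these libraries where they do the work, as an engineer would, in place of code of your own. Each camera call takes 0.05 s, during which the arm holds its last target.

TASK

Check in the sample: with the fingers, push the cup that has a white screw lid along the desk, between the two posts of the low grey bay, until the whole cup is past the posts and inside the bay. Slide it steadily and upright on the desk, never lift it or knock it, leave the open cup, the stapler, the stamp and the card box where they are, and take the hand away at the end.

Things in the scene. Friction and masses are not known exactly. Their poses are not given: they have to be found in the camera images.
- lidded_cup: clear round specimen cup with white screw lid, standing before the bay's entrance beside the open cup (lidded cups far off at the back and right are not meant). 65 mm tall, 58 mm across the lid (its upper 14 mm), the clear body tapering to about 50 mm at the foot. Origin: centre of its underside. Loose, 60 to 110 g.
- open_cup: empty clear specimen cup without a lid, 57 mm across, 63 mm tall; origin: centre of its underside. Bystander: stands 10 to 21 cm from the lidded cup, nearer to or farther from the robot than it.
- sample_bay: low grey fence fixed to the desk, no floor. Origin: on the desk midway between its two gate posts; own +y points out of the entrance (push the cup along own -y). Posts: 24 mm diameter, 45 mm tall, at own x = +-45 mm, y = 0: free gap 66 mm. Walls 30 mm tall: sides at x = +-49 to 57 mm, back wall's inner face at y = -96 mm.
- bay_middle (a point): point on the desk on the bay's middle line, 54 mm behind the line of the posts: a good place for the cup's centre. The cup is wholly past the posts from 41 mm behind that line and meets the back wall at 67 mm.
- desk_stapler: stapler, 37 x 133 x 54 mm, long along its own y; origin: centre of its underside. Bystander.
- desk_stamp: red hand stamp, 41 x 60 x 92 mm; origin: centre of its underside. Bystander.
- card_box: small blue card box standing on edge, 22 x 90 x 60 mm; origin: centre of its underside. Bystander.
Mind the look-alikes: they are no part of the job. What is shaped like the lidded_cup but yellow is not meant.

How it is judged:
On the way:
1. the lidded cup stands in the gap between the two posts (y of lidded_cup in the frame of sample_bay between -0.015 and 0.015 m and x of lidded_cup in the frame of sample_bay between -0.01 and 0.01 m and height (world z) of lidded_cup below 0.008 m), for 0.05 s.
At the end, for the whole second after the job is handed in: The lidded cup stands upright (within 0.1 rad) on the desk inside the bay, its centre 38 to 72 mm behind the line of the posts, within 30 mm of the bay's middle, and at rest (y of lidded_cup in the frame of sample_bay between -0.072 and -0.038 m and x of lidded_cup in the frame of sample_bay between -0.03 and 0.03 m and height (world z) of lidded_cup below 0.006 m and angle between lidded_cup's own z axis and vertical below 0.1 rad and linear speed of lidded_cup below 0.02 m/s); the robot touches nothing.
It fails at once if the lidded cup is lifted off the desk (more than 12 mm) (height (world z) of lidded_cup above 0.012 m).
It fails at once if the lidded cup is tipped (more than 0.35 rad) (angle between lidded_cup's own z axis and vertical above 0.35 rad).
It fails at once if the lidded cup is knocked along (faster than 0.4 m/s) (linear speed of lidded_cup above 0.4 m/s).
It fails at once if the open cup, the stapler, the stamp or the card box is moved (more than 15 mm) (distance of any of open_cup, desk_stapler, desk_stamp, card_box from where it was at the start of the episode above 0.015 m).
It also fails if it takes over 54 s, if anything falls off the work surface, if the arm or the gripper's body presses on something with over 40 N, if the wrist force passes 120 N, or if a joint passes its speed limit or range.

## Working session

There is one attempt and no reset: what is moved stays moved. The work goes in short steps, Python scripts to look and compute and a shell command to move; the robot and the scene stay as the last step left them, time stands still between calls to the robot, and variables do not carry over. Pictures are saved under pics/ and viewed, and the job is handed in when it is done.

```bash
mkdir -p pics
python3 - <<'E'
from cell import arm,get_image,camera_model
import cv2
s=arm.observe();print({k:s[k] for k in('clock','position','ee_rot','force','width')})
for n in('scene','top','wrist'):
    im=get_image(n);cv2.imwrite(f'pics/{n}0.png',im[:,:,::-1]);print(n,camera_model(n))
E
```

```text
{'clock': 0.0, 'position': array([ 0.25518238, -0.57026032,  0.40394418]), 'ee_rot': array([-3.07082579e+00, -6.55726959e-01,  7.71019153e-04]), 'force': array([-0.19900439,  0.14864412,  0.04394829]), 'width': 1.0022913234589825}
scene {'fx': 471.1534359442459, 'fy': 471.1534359442459, 'cx': 282.5950708504185, 'cy': 208.7452299091677, 'position': array([1.25465693, 0.57550418, 1.10107466]), 'orientation': array([-1.136353  , -2.48643599,  0.8992823 ])}
top {'fx': 442.7702556091501, 'fy': 442.7702556091501, 'cx': 284.5772314498658, 'cy': 210.8002433203136, 'position': array([ 0.3290341 , -0.01130718,  1.1569991 ]), 'orientation': array([-2.02629208,  2.16537245, -0.2761315 ])}
wrist {'fx': 351.3696529390811, 'fy': 351.3696529390811, 'cx': 282.665618596129, 'cy': 212.0893388329358, 'T_tool_cam': array([[ 1.37217084e-03, -9.63846664e-01, -2.66453983e-01,
         7.02633278e-02],
       [ 9.99999058e-01,  1.33253494e-03,  3.29551025e-04,
        -3.53553742e-04],
       [ 3.74225871e-05, -2.66454185e-01,  9.63847585e-01,
         2.00631726e-02],
       [ 0.00000000e+00,  0.00000000e+00,  0.00000000e+00,
         1.00000000e+00]])}
```

View pics/scene0.png

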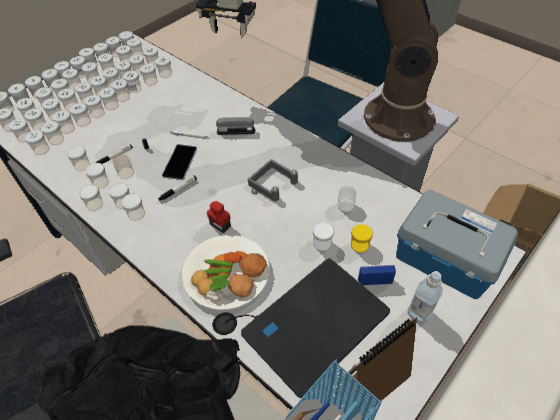

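View pics/top0.png

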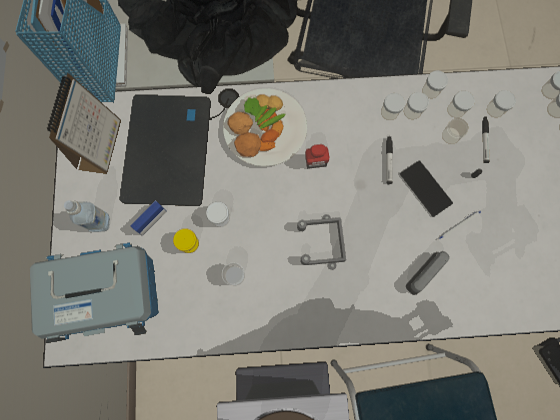

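View pics/wrist0.png

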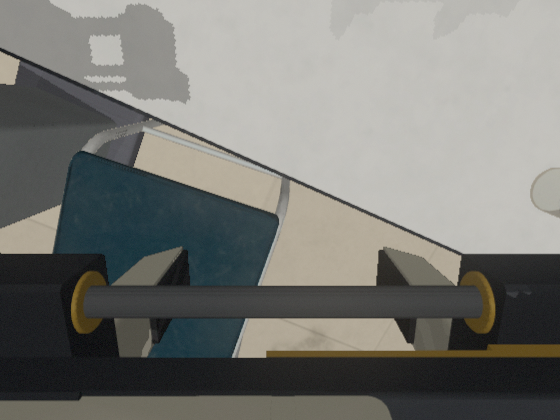

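The scene camera shows the lidded cup at about (322,237), the yellow one at (361,238), the open cup at (347,198) and the bay at (273,180). In the top view the lidded cup is at (217,214), yellow at (186,241) and the open cup at (232,274). The bay posts are at about (303,226) and (307,260), with the entrance facing image-left.

```bash
cat > h.py <<'E'
import numpy as np
from cell import camera_model
from scipy.spatial.transform import Rotation as R
def ray(n,uv,z):
    m=camera_model(n);d=R.from_rotvec(m['orientation']).apply([(uv[0]-m['cx'])/m['fx'],(uv[1]-m['cy'])/m['fy'],1])
    p=m['position'];return p+d*(z-p[2])/d[2]
def proj(n,P):
    m=camera_model(n);c=R.from_rotvec(m['orientation']).inv().apply(np.array(P)-m['position'])
    return m['fx']*c[0]/c[2]+m['cx'],m['fy']*c[1]/c[2]+m['cy']
E
python3 - <<'E'
import cv2
from h import *
im=cv2.imread('pics/top0.png')
c=im[185:295,165:365]; cv2.imwrite('pics/topz.png',cv2.resize(c,None,fx=4,fy=4,interpolation=cv2.INTER_CUBIC))
im=cv2.imread('pics/scene0.png')
c=im[150:260,235:385]; cv2.imwrite('pics/scenez.png',cv2.resize(c,None,fx=5,fy=5,interpolation=cv2.INTER_CUBIC))
E
```

```text
(no output)
```

View pics/topz.png

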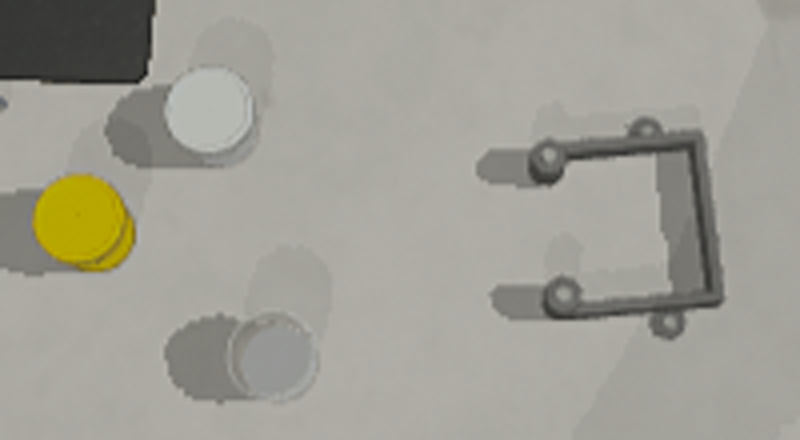

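View pics/scenez.png

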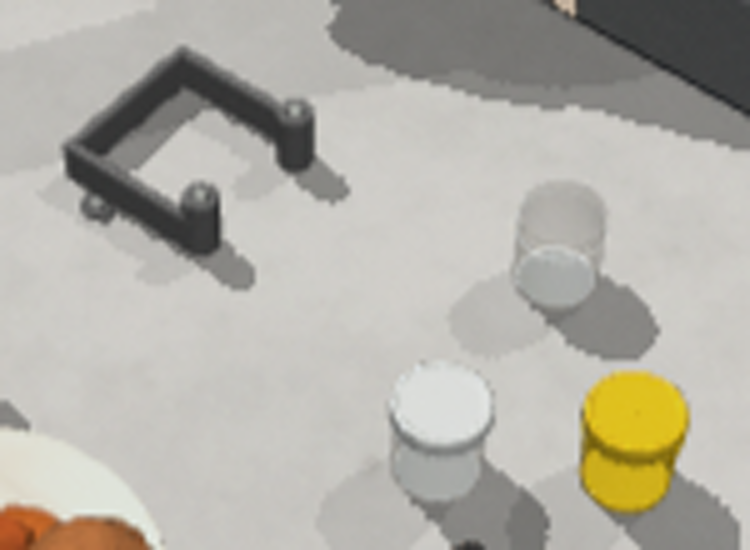

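Run:
```python
from h import *
import cv2
f=lambda u,s,o:np.array([(u[0]+.5)/s-.5+o[0],(u[1]+.5)/s-.5+o[1]])
T=lambda u:f(u,4,(165,185)); S=lambda u:f(u,5,(235,150))
im=cv2.imread('pics/top0.png').astype(int)
def blob(n,box,fn):
    im=cv2.imread(f'pics/{n}0.png').astype(int);x0,y0,x1,y1=box
    m=fn(im[y0:y1,x0:x1]).astype('uint8');k,l,st,c=cv2.connectedComponentsWithStats(m)
    i=1+st[1:,4].argmax();return c[i]+[x0,y0],st[i]
for n,t,s,z in [('lid',(210,110),(440,404),.065),('yellow',(79,218),(635,412),.065),('open rim',(273,357),(560,220),.063),('postA',(548,157),(201,188),.045),('postB',(563,293),(296,106),.045)]:
    print(n,ray('top',T(t),z)[:2].round(4),ray('scene',S(s),z)[:2].round(4))
print(blob('top',(200,195,235,232),lambda a:(a.min(2)>188)),blob('scene',(310,215,337,245),lambda a:a.min(2)>205))
g=lambda u:ray('top',T(u),.03)[:2]
print('back wall corners',g((700,135)),g((717,298)))
```

```text
lid [0.6109 0.1335] [0.6148 0.1364]
yellow [0.5467 0.2171] [0.5503 0.2204]
open rim [0.4525 0.0999] [0.463 0.106]
postA [ 0.5707 -0.0795] [ 0.5683 -0.0816]
postB [ 0.4825 -0.0823] [ 0.4792 -0.0822]Traceback (most recent call last):
  File "<stdin>", line 12, in <module>
  File "<stdin>", line 9, in blob
ValueError: attempt to get argmax of an empty sequence
```

```bash
cat >> h.py <<'E'
def goal(p,tip,th=0.2):
    "p: push dir (xy), tip: leading edge mid-tip point -> shift mm, rotvec from present pose"
    from cell import arm
    s=arm.observe();p=np.array([*p,0.]);p/=np.linalg.norm(p);Z=np.array([0,0,1.])
    z=p*np.sin(th)-Z*np.cos(th);x=-(p*np.cos(th)+Z*np.sin(th));y=np.cross(z,x)
    Rg=np.c_[x,y,z];T=np.array(tip)-.178*z+.0095*x
    R0=R.from_rotvec(s['ee_rot'])
    print('clock',round(s['clock'],2),'shift',(1000*R0.inv().apply(T-s['position'])).round(1),'turn',(R0.inv()*R.from_matrix(Rg)).as_rotvec().round(3),'T',T.round(3))
E
python3 - <<'E'
from h import *
T=lambda u:np.array([(u[0]+.5)/4-.5+165,(u[1]+.5)/4-.5+185])
g=lambda u:ray('top',T(u),.03)[:2].round(4)
print('back corners',g((700,135)),g((717,298)),'sides near posts',g((565,155)),g((580,312)))
cup=np.array([.612,.135]);pre=np.array([.524,-.012]);p=pre-cup;p/=np.linalg.norm(p);print(p)
goal(p,[*(cup-.055*p),.17]); goal(p,[*(cup-.055*p),.02])
E
```

```text
back corners [ 0.5822 -0.1808] [ 0.4749 -0.1812] sides near posts [ 0.5746 -0.0916] [ 0.4718 -0.0931]
[-0.51363715 -0.85800751]
clock 0.15 shift [ 695.4 -555.2   62.1] turn [-0.062 -0.194 -0.608] T [0.663 0.221 0.343]
clock 0.15 shift [ 695.4 -555.   212.1] turn [-0.062 -0.194 -0.608] T [0.663 0.221 0.193]
```

```bash
python3 -m pendant '[[[695,-555,62,-0.062,-0.194,-0.608,0.7],[695,-555,62,-0.062,-0.194,-0.608,0.7],[695,-555,62,-0.062,-0.194,-0.608,0.7],[695,-555,62,-0.062,-0.194,-0.608,0.7],[695,-555,62,-0.062,-0.194,-0.608,0.7],[695,-555,62,-0.062,-0.194,-0.608,0.7],[695,-555,62,-0.062,-0.194,-0.608,0.7],[695,-555,62,-0.062,-0.194,-0.608,0.7],[695,-555,62,-0.062,-0.194,-0.608,0.7],[695,-555,62,-0.062,-0.194,-0.608,0.7],[695,-555,62,-0.062,-0.194,-0.608,0.7],[695,-555,62,-0.062,-0.194,-0.608,0.7],[695,-555,62,-0.062,-0.194,-0.608,0.7],[695,-555,62,-0.062,-0.194,-0.608,0.7],[695,-555,62,-0.062,-0.194,-0.608,0.7],[695,-555,62,-0.062,-0.194,-0.608,0.7],[695,-555,62,-0.062,-0.194,-0.608,0.7],[695,-555,62,-0.062,-0.194,-0.608,0.7],[695,-555,62,-0.062,-0.194,-0.608,0.7],[695,-555,62,-0.062,-0.194,-0.608,0.7]]]'
python3 - <<'E'
from h import *
from cell import get_image
import cv2
p=np.array([-.5136,-.858]);cup=np.array([.612,.135])
goal(p,[*(cup-.055*p),.17]);goal(p,[*(cup-.055*p),.02])
for n in('scene','top'):cv2.imwrite(f'pics/{n}1.png',get_image(n)[:,:,::-1])
E
```

```text
clock: 2.65
position: [0.663, 0.2194, 0.343]
ee_rot: [2.637, 1.493, -0.264]
force: [-0.3, 0.2, 0.3]
width: 0.149
clock 2.65 shift [ 1.1 -0.4  0.3] turn [ 0.001  0.    -0.001] T [0.663 0.221 0.343]
clock 2.65 shift [ 31.   -0.6 147.3] turn [ 0.001  0.    -0.001] T [0.663 0.221 0.193]
```

View pics/scene1.png

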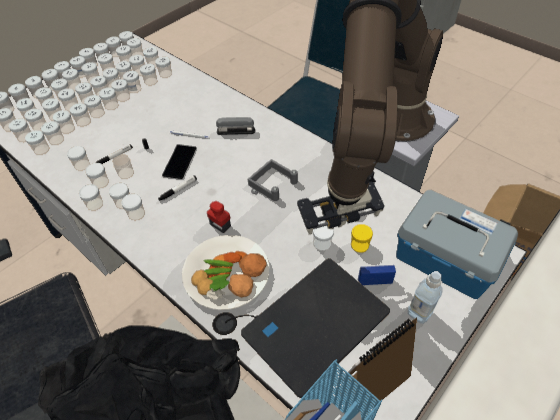

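Run:
```python
from h import *
import cv2
T=lambda u:np.array([(u[0]+.5)/4-.5+165,(u[1]+.5)/4-.5+185])
for z in(0,.02):print(z,ray('top',T((145,82)),z).round(4), ray('top',T((0,78)),z).round(4))
im=cv2.imread('pics/scene0.png')
c=im[240:320,230:400]; cv2.imwrite('pics/lap.png',cv2.resize(c,None,fx=4.5,fy=4.5,interpolation=cv2.INTER_CUBIC))
im=cv2.imread('pics/top0.png')
c=im[180:240,115:245]; cv2.imwrite('pics/lapt.png',cv2.resize(c,None,fx=6,fy=6,interpolation=cv2.INTER_CUBIC))
```

```text
0 [0.65   0.1852 0.    ] [0.6592 0.2827 0.    ]
0.02 [0.6445 0.1818 0.02  ] [0.6535 0.2776 0.02  ]
```

View pics/lap.png

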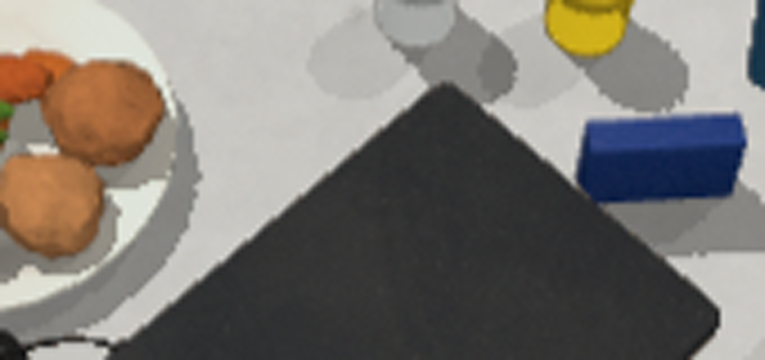

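View pics/lapt.png

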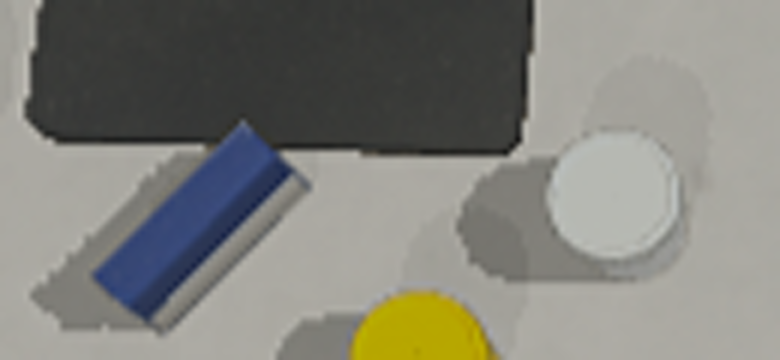

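Run:
```python
from h import *
for z in(0,.01,.02):print(ray('scene',(328.4,258.3),z).round(4),ray('top',(115+518/6,180+151/6),z).round(4))
p=np.array([-.35,-.94]);cup=np.array([.613,.135])
for o,z in((.060,.16),(.060,.025),(.04,.025),(.03,.025)):goal(p,[*(cup-o*p/np.hypot(*p)),z])
```

```text
[0.6402 0.1807 0.    ] [0.6498 0.184  0.    ]
[0.6458 0.1843 0.01  ] [0.6471 0.1823 0.01  ]
[0.6514 0.1879 0.02  ] [0.6443 0.1806 0.02  ]
clock 2.75 shift [  6.5 -18.4   9.2] turn [-0.036  0.    -0.18 ] T [0.65  0.233 0.333]
clock 2.75 shift [ 33.4 -18.6 141.5] turn [-0.036  0.    -0.18 ] T [0.65  0.233 0.198]
clock 2.75 shift [ 14.1 -14.9 145.4] turn [-0.036  0.    -0.18 ] T [0.643 0.214 0.198]
clock 2.75 shift [  4.5 -13.1 147.4] turn [-0.036  0.    -0.18 ] T [0.639 0.205 0.198]
```

```bash
python3 -m pendant '[[[12,0,57,0,0,0,0.7],[21,0,99,0,0,0,0.7],[28,-0.5,133,0,0,0,0.7],[30,-0.5,142,0,0,0,0.7],[30,-0.5,142,0,0,0,0.7],[24,-0.5,143,0,0,0,0.7],[18,-0.5,144.5,0,0,0,0.7],[14,-0.5,145.3,0,0,0,0.7],[14,-0.5,145.3,0,0,0,0.7]]]'
python3 - <<'E'
from h import *
from cell import get_image
import cv2
for n in('scene','top','wrist'):cv2.imwrite(f'pics/{n}2.png',get_image(n)[:,:,::-1])
im=cv2.imread('pics/scene2.png')[150:300,260:440];cv2.imwrite('pics/s2z.png',cv2.resize(im,None,fx=4,fy=4))
E
```

```text
clock: 3.88
position: [0.6549, 0.2065, 0.1978]
ee_rot: [2.637, 1.493, -0.265]
force: [-1.1, -0.2, -0.1]
width: 0.15
```

View pics/s2z.png

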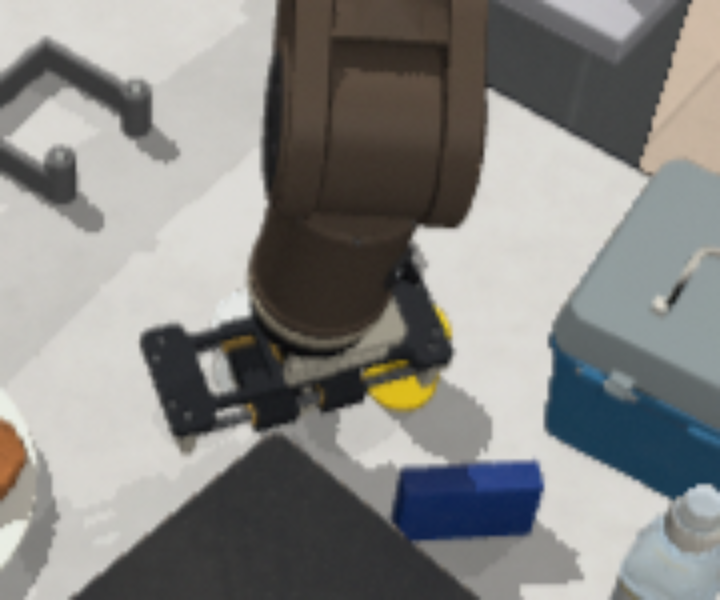

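View pics/wrist2.png

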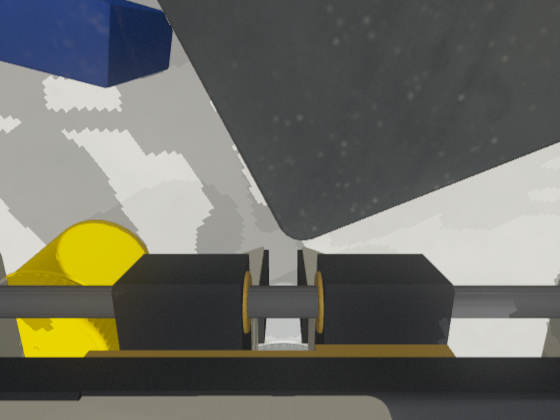

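View pics/top2.png

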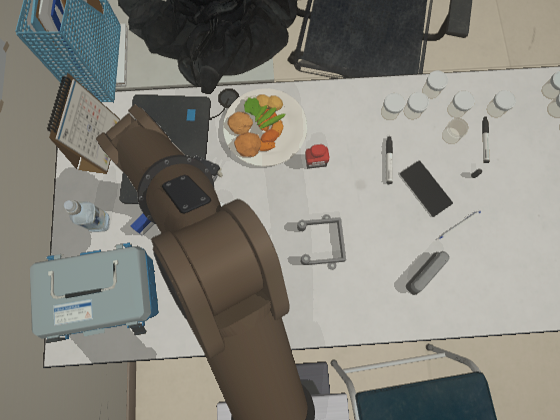

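```bash
python3 -m pendant '[[[-4,0,0.8,0,0,0,0.7],[-8,0,1.6,0,0,0,0.7],[-11,0,2.2,0,0,0,0.7],[-14,0,2.8,0,0,0,0.7],[-18,0,3.7,0,0,0,0.7],[-23,0,4.7,0,0,0,0.7],[-30,0,6.1,0,0,0,0.7],[-38,0,7.7,0,0,0,0.7],[-46,0,9.3,0,0,0,0.7],[-54,0,11,0,0,0,0.7],[-62,0,12.6,0,0,0,0.7],[-70,0,14.2,0,0,0,0.7],[-78,0,15.8,0,0,0,0.7],[-86,0,17.4,0,0,0,0.7],[-94,0,19,0,0,0,0.7],[-100,0,20.3,0,0,0,0.7],[-104,0,21.1,0,0,0,0.7],[-104,0,21.1,0,0,0,0.7]]]'
python3 - <<'E'
from h import *
from cell import get_image
import cv2
for n in('scene','top','wrist'):cv2.imwrite(f'pics/{n}3.png',get_image(n)[:,:,::-1])
a=cv2.imread('pics/scene3.png')[140:280,240:420];b=cv2.imread('pics/top3.png')[170:310,160:340]
c=cv2.imread('pics/wrist3.png')
cv2.imwrite('pics/c3.png',np.vstack([np.hstack([cv2.resize(a,(400,311)),cv2.resize(b,(400,311))]),cv2.resize(c[220:400,:],(800,257))]))
E
```

```text
clock: 6.28
position: [0.6002, 0.1158, 0.1976]
ee_rot: [2.637, 1.493, -0.265]
force: [-0.3, 0.1, -0.4]
width: 0.152
```

View pics/c3.png

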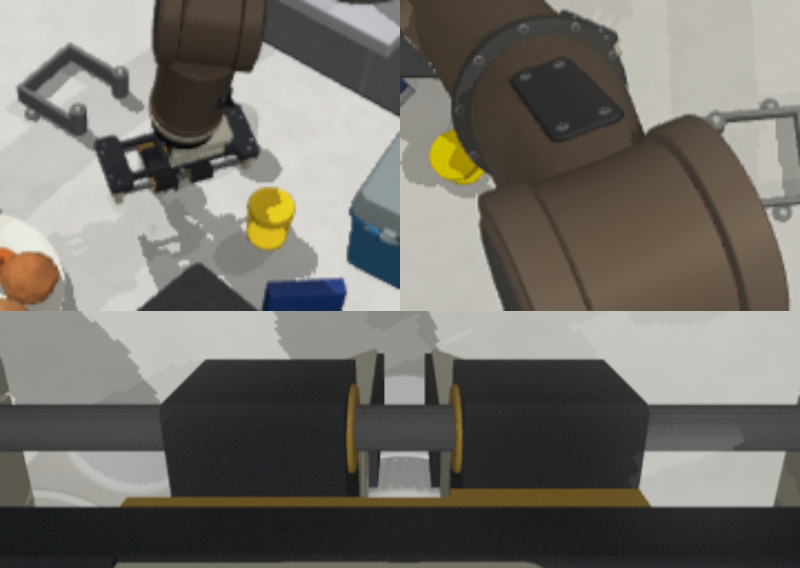

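```bash
python3 -m pendant '[[[-4,0,0.8,0,0,0,0.7],[-10,0,2,0,0,0,0.7],[-18,0,3.7,0,0,0,0.7],[-26,0,5.3,0,0,0,0.7],[-34,0,6.9,0,0,0,0.7],[-42,0,8.5,0,0,0,0.7],[-50,0,10.1,0,0,0,0.7],[-58,0,11.8,0,0,0,0.7],[-66,0,13.4,0,0,0,0.7],[-71,0,14.4,0,0,0,0.7],[-74,0,15,0,0,0,0.7],[-74,0,15,0,0,0,0.7],[-68,0,13.8,0,0,0,0.7],[-50,0,10.1,0,0,0,0.7],[-30,0,6.1,0,0,0,0.7],[-20,0,-60,0,0,0,0.7],[-10,0,-110,0,0,0,0.7],[60,0,-122,0,0,0,0.7],[60,0,-122,0,0,0,0.7]]]'
python3 - <<'E'
from h import *
from cell import get_image,arm
import cv2
s=arm.observe();np.savez('pose4.npz',p=s['position'],r=s['ee_rot'])
for n in('wrist','scene','top'):cv2.imwrite(f'pics/{n}4.png',get_image(n)[:,:,::-1])
a=cv2.imread('pics/scene4.png')[140:280,240:420];b=cv2.imread('pics/top4.png')[170:310,160:340]
c=cv2.imread('pics/wrist4.png')
cv2.imwrite('pics/c4.png',np.vstack([np.hstack([cv2.resize(a,(400,311)),cv2.resize(b,(400,311))]),cv2.resize(c[220:400,:],(800,257))]))
E
```

```text
clock: 8.8
position: [0.6437, 0.1939, 0.3058]
ee_rot: [2.636, 1.503, -0.259]
force: [-0.7, 0.9, 0.2]
width: 0.148
```

View pics/c4.png

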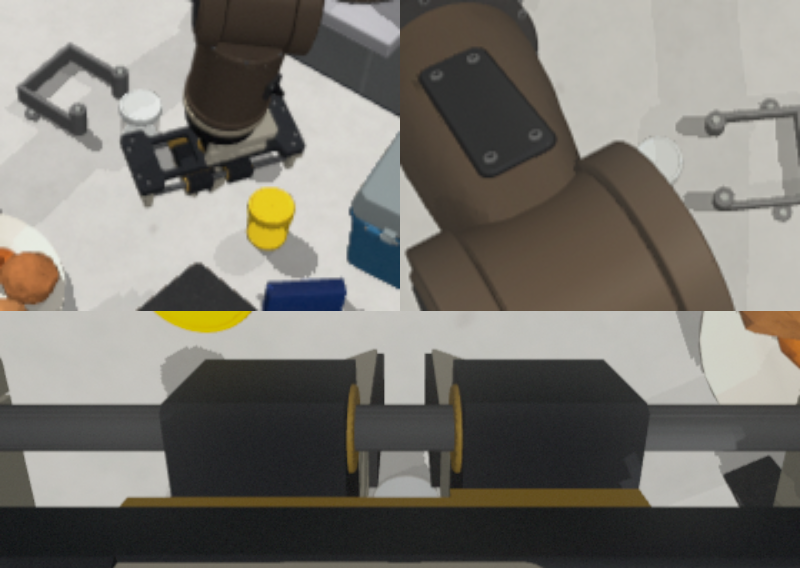

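Run:
```python
import cv2,numpy as np
a=cv2.imread('pics/scene4.png')[160:220,260:335];b=cv2.imread('pics/top4.png')[210:270,250:325]
cv2.imwrite('pics/z4.png',np.hstack([cv2.resize(x,(400,320),interpolation=cv2.INTER_CUBIC) for x in(a,b)]))
```

```text
(no output)
```

View pics/z4.png

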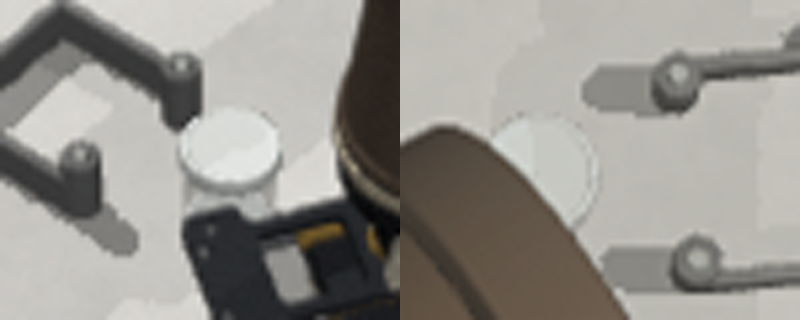

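Run:
```python
from h import *
r=lambda n,u,z:ray(n,u,z)[:2]
for n,l,A,B in(('scene',(302.5,187.2),(275,188.8),(293.8,172.1)),('top',(276.2,242),(302.3,223.3),(305.5,257.6))):
    c,a,b=r(n,l,.065),r(n,A,.045),r(n,B,.045);m=(a+b)/2;ex=(a-b)/np.hypot(*(a-b));ey=np.array([-ex[1],ex[0]])
    print(n,'cup',c.round(4),'mid',m.round(4),'len',np.hypot(*(a-b)),'yaw',np.degrees(np.arctan2(ex[1],ex[0])),'own',ex@(c-m),ey@(c-m))
```

```text
scene cup [ 0.5283 -0.0068] mid [ 0.5281 -0.0777] len 0.0892479193896683 yaw 1.1423388507098926 own 0.0016666174692932035 0.07088893272980941
top cup [ 0.5243 -0.0114] mid [ 0.5277 -0.082 ] len 0.08892276596746702 yaw 0.799398027088455 own -0.0023599454867487867 0.07070100242324943
```

Run:
```python
from h import *
p=np.array([.022,-1]);cup=np.array([.526,-.009])
for o,z in((.055,.14),(.055,.025)):goal(p,[*(cup-o*p),z])
```

```text
clock 8.95 shift [-143.7  -52.    21.1] turn [-0.112  0.001 -0.549] T [0.524 0.091 0.313]
clock 8.95 shift [-120.7  -52.1  133.7] turn [-0.112  0.001 -0.549] T [0.524 0.091 0.198]
```

```bash
python3 -m pendant '[[[-60,-20,0,-0.05,0,-0.25,0.7],[-144,-52,21,-0.112,0.001,-0.549,0.7],[-144,-52,21,-0.112,0.001,-0.549,0.7],[-144,-52,21,-0.112,0.001,-0.549,0.7],[-144,-52,21,-0.112,0.001,-0.549,0.7],[-144,-52,21,-0.112,0.001,-0.549,0.7]]]'
python3 - <<'E'
from h import *
from cell import get_image
import cv2
p=np.array([.022,-1]);cup=np.array([.526,-.009])
for o,z in((.055,.14),(.055,.025)):goal(p,[*(cup-o*p),z])
a=get_image('scene')[:,:,::-1];cv2.imwrite('pics/scene5.png',a)
b=get_image('wrist')[:,:,::-1]
cv2.imwrite('pics/c5.png',np.hstack([cv2.resize(a[130:280,240:420],(400,333)),cv2.resize(b,(400,333))]))
E
```

```text
clock: 9.7
position: [0.5244, 0.09, 0.3132]
ee_rot: [2.095, 2.135, -0.208]
force: [-0.4, -1.1, 0.9]
width: 0.152
clock 9.7 shift [ 0.8 -0.6  0.5] turn [ 0.001 -0.    -0.003] T [0.524 0.091 0.313]
clock 9.7 shift [ 23.6  -0.8 113.2] turn [ 0.001 -0.    -0.003] T [0.524 0.091 0.198]
```

View pics/c5.png

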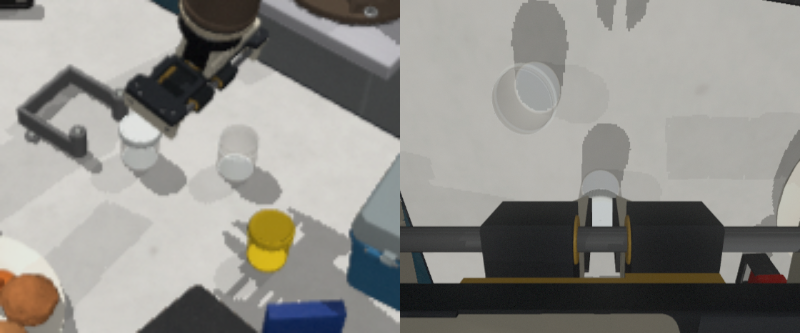

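```bash
python3 -m pendant '[[[11,-0.5,52,0,0,0,0.7],[20,-0.7,98,0,0,0,0.7],[24,-0.7,113,0,0,0,0.7],[24,-0.7,113,0,0,0,0.7],[14,-0.7,115,0,0,0,0.7],[5,-0.7,117,0,0,0,0.7],[0,-0.7,118,0,0,0,0.7],[-4,-0.7,118.7,0,0,0,0.7],[-9,-0.7,119.7,0,0,0,0.7],[-15,-0.7,121,0,0,0,0.7],[-22,-0.7,122.4,0,0,0,0.7],[-30,-0.7,124,0,0,0,0.7],[-38,-0.7,125.6,0,0,0,0.7],[-44,-0.7,126.8,0,0,0,0.7],[-48,-0.7,127.6,0,0,0,0.7],[-48,-0.7,127.6,0,0,0,0.7]]]'
python3 - <<'E'
from h import *
from cell import get_image,arm
import cv2
s=arm.observe();Rm=R.from_rotvec(s['ee_rot']).as_matrix();print('tip edge',s['position']+.178*Rm[:,2]-.0095*Rm[:,0])
a=get_image('scene')[:,:,::-1];cv2.imwrite('pics/scene6.png',a)
b=get_image('top')[:,:,::-1];cv2.imwrite('pics/top6.png',b)
cv2.imwrite('pics/c6.png',np.hstack([cv2.resize(a[150:215,255:330],(400,347),interpolation=2),cv2.resize(b[200:275,255:341],(400,347),interpolation=2)]))
E
```

```text
clock: 11.8
position: [0.5246, 0.0167, 0.1977]
ee_rot: [2.094, 2.135, -0.209]
force: [0.3, 0.3, -0.7]
width: 0.147
tip edge [ 0.52567452 -0.02807402  0.02516299]
```

View pics/c6.png

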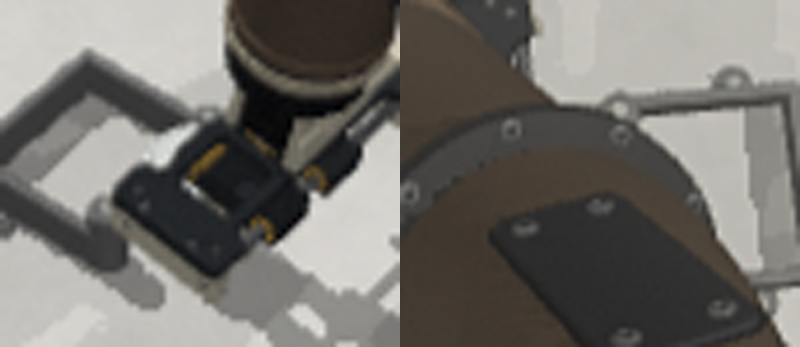

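Run:
```python
from cell import get_image
import cv2
b=get_image('wrist')[:,:,::-1];cv2.imwrite('pics/wrist6.png',b);cv2.imwrite('pics/w6.png',cv2.resize(b[230:370,180:390],(750,500),interpolation=2))
```

```text
(no output)
```

View pics/w6.png

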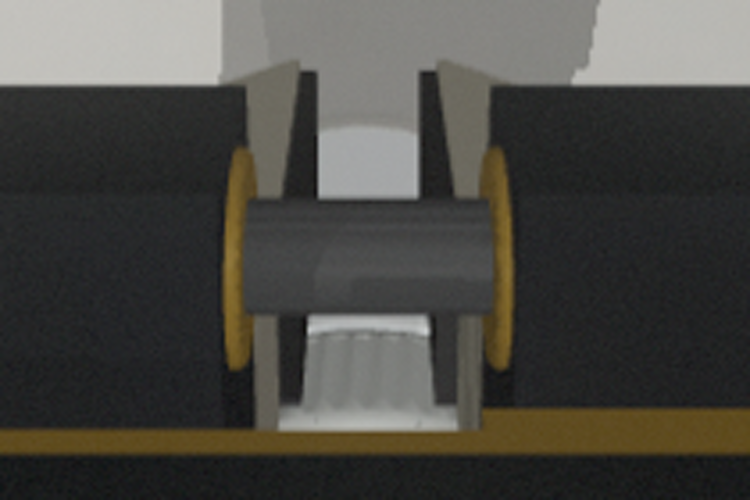

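```bash
python3 -m pendant '[[[-3,0,0.6,0,0,0,0.7],[-8,0.2,1.6,0,0,0,0.7],[-15,0.4,3,0,0,0,0.7],[-22,0.6,4.5,0,0,0,0.7],[-28,0.8,5.7,0,0,0,0.7],[-34,1,6.9,0,0,0,0.7],[-40,1,8.1,0,0,0,0.7],[-46,1,9.3,0,0,0,0.7],[-52,1,10.5,0,0,0,0.7],[-58,1,11.8,0,0,0,0.7],[-64,1,13,0,0,0,0.7],[-69,1,14,0,0,0,0.7],[-73,1,14.8,0,0,0,0.7],[-75.5,1,15.3,0,0,0,0.7],[-75.5,1,15.3,0,0,0,0.7]]]'
python3 - <<'E'
from h import *
from cell import get_image,arm
import cv2
s=arm.observe();Rm=R.from_rotvec(s['ee_rot']).as_matrix();print('tip edge',s['position']+.178*Rm[:,2]-.0095*Rm[:,0])
b=get_image('wrist')[:,:,::-1];cv2.imwrite('pics/w7.png',b)
E
```

```text
clock: 13.82
position: [0.5271, -0.0601, 0.1978]
ee_rot: [2.093, 2.136, -0.209]
force: [-0.6, 1.2, 0.3]
width: 0.146
tip edge [ 0.52828004 -0.1048183   0.02522359]
```

View pics/w7.png

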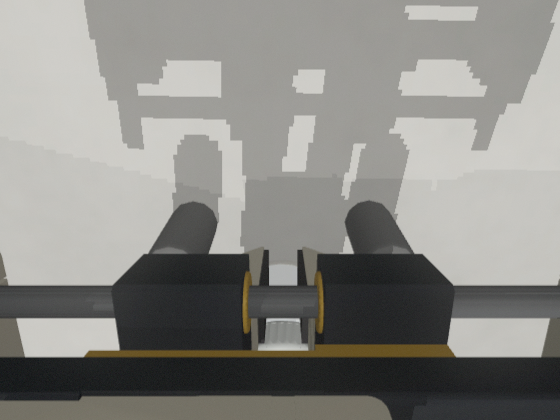

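The wrist view shows the fingers centred between the posts (about 185 and 385 px) and the lid still centred at 283 px. The next move pulls straight back and then up.

```bash
python3 -m pendant '[[[5,0,-1,0,0,0,0.7],[20,0,-4,0,0,0,0.7],[50,0,-10,0,0,0,0.7],[80,0,-16,0,0,0,0.7],[80,0,-16,0,0,0,0.7],[70,0,-75,0,0,0,0.7],[60,0,-135,0,0,0,0.7],[70,-30,-185,0,0,0,0.7],[100,-80,-200,0,0,0,0.7],[130,-130,-200,0,0,0,0.7],[170,-170,-200,0,0,0,0.7],[170,-170,-200,0,0,0,0.7],[170,-170,-200,0,0,0,0.7]]]'
python3 - <<'E'
from h import *
from cell import get_image,arm
import cv2
a=get_image('scene')[:,:,::-1];cv2.imwrite('pics/scene8.png',a)
b=get_image('top')[:,:,::-1];cv2.imwrite('pics/top8.png',b)
cv2.imwrite('pics/c8.png',np.hstack([cv2.resize(a[150:215,240:315],(400,347),interpolation=2),cv2.resize(b[205:280,285:371],(400,347),interpolation=2)]))
cv2.imwrite('pics/f8.png',np.hstack([cv2.resize(a,(400,300)),cv2.resize(b,(400,300))]))
print(arm.observe()['force'])
E
```

```text
clock: 15.5
position: [0.3529, 0.1428, 0.3599]
ee_rot: [2.092, 2.136, -0.209]
force: [0.0, -0.1, 0.0]
width: 0.149
[-0.48217467 -0.60084577 -0.36793858]
```

View pics/c8.png

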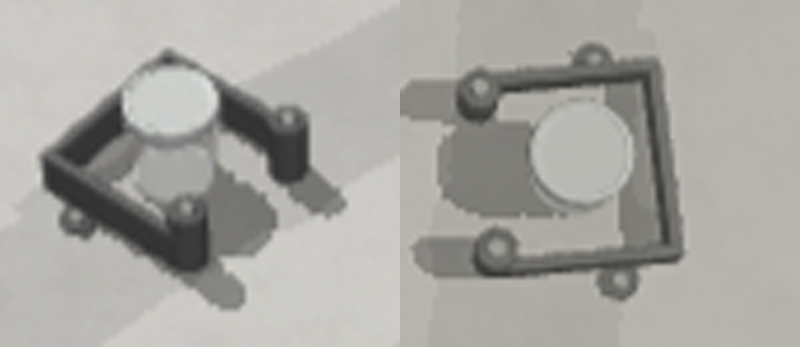

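View pics/f8.png

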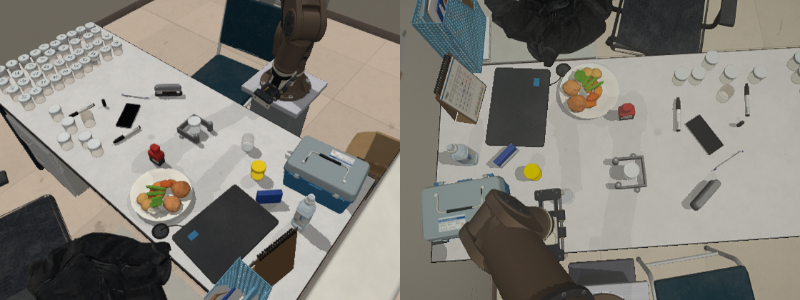

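Run:
```python
from h import *
import cv2
r=lambda n,u,z:ray(n,np.array(u)-.4,z)[:2]
for n,l,A,B in(('scene',(271.9,169.3),(274.9,189.4),(294,171.8)),('top',(324.3,238.1),(302.2,224),(305.9,257.9))):
    c,a,b=r(n,l,.065),r(n,A,.045),r(n,B,.045);m=(a+b)/2;ex=(a-b)/np.hypot(*(a-b));ey=np.array([-ex[1],ex[0]])
    print(n,'cup',c.round(4),'mid',m.round(4),'own',ex@(c-m),ey@(c-m))
A=cv2.imread('pics/scene0.png');B=cv2.imread('pics/scene8.png')
for n,(x,y,X,Y) in dict(open=(330,180,362,215),card=(352,258,400,292),stamp=(200,195,235,235),stapler=(210,112,260,140)).items():
    g=[cv2.Canny(cv2.cvtColor(i[y:Y,x:X],6),40,120).astype('float32') for i in(A,B)]
    print(n,cv2.phaseCorrelate(*g))
cv2.imwrite('pics/f9.png',np.hstack([cv2.resize(i[90:300,190:450],(400,323)) for i in(A,B)]))
```

```text
scene cup [ 0.5319 -0.1269] mid [ 0.5279 -0.0792] own 0.002063926862848465 -0.04782829153316064
top cup [ 0.5273 -0.1313] mid [ 0.5274 -0.0814] own -0.0015781049199745359 -0.04995948278714779
open ((0.07640484250002544, 0.08195624493215448), 0.8400424315283695)
card ((0.04736308573655279, 0.08032863630685583), 0.9710560959798319)
stamp ((-0.04937029100318213, -0.017990840419560783), 0.9515301548772388)
stapler ((-0.1643089845665564, -0.07148817659438222), 0.8450415654182434)
```

View pics/f9.png

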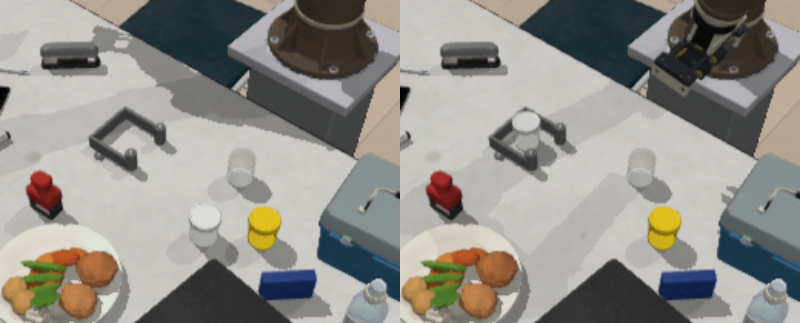

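The cup centre is 48–50 mm behind the posts and about 2 mm off the middle line, standing upright. The bystanders haven't moved and the hand is clear, so I'm handing in.

```bash
python3 -c "
from cell import arm
print(arm.sign_off())"
```

```text
the job is handed in; nothing more can be done
None
```

The white-lidded cup is in the bay and the job is handed in at about 15.7 s of the 54 s allowed; sign-off gave no verdict. I pushed it with the nearly closed fingers, tilted so the tips touched the body below the lid. The first push ran diagonally to the bay's middle line and the second went straight in between the posts. Then I backed the hand out and lifted it clear.

- **Cup position:** the two cameras put its centre 48 mm (scene) and 50 mm (top) behind the posts. They put it 2 mm to one side and 1.6 mm to the other side of the middle line. That is well inside the limits, and the cup looks upright.
- **Bystanders:** the open cup, stapler, stamp and card box shifted less than 0.2 px between the first and last pictures.
- **Forces:** the wrist readings at the end of each move stayed below about 2 N.
- **Disagreements and limits:** the cameras differed by 2–5 mm in absolute position, but agreed to about 4 mm relative to the posts. I did not measure the cup at the moment it passed between the posts, because the hand blocked the scene and top views. The wrist view taken just before and just after showed it centred between the fingers.

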